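Press a filter cap home with a quick clamp, then release the jaw

ROBOT

A 7-joint arm with a two-finger parallel gripper is mounted at the origin on the work surface. World frame = base frame: x ahead of the robot, y to its left, z up, the work surface at z = 0. Lengths are in m, angles in rad, forces in N, time in s.
With the tool pointing down it reaches from about 0.4 to 0.85 m from the base axis. Payload 4.4 kg.
Tool frame: the origin (TCP) lies at the very end of the fingers, on their centre line; the grasp point (between the pads) lies 19 mm behind it; z points along the fingers, y is the direction in which the jaws open and shut (so a half turn about z gives the same grasp; the last joint's range is limited). The gripper opens to 94 mm and grips with 3 to 60 N. Pads are 16 mm wide; open, the fingers measure 119 mm over their backs; the gripper's body (75 mm by 177 mm) begins 78 mm behind the grasp point.
Start: joints at [-1.233, 0.628, 0.038, 1.517, -0.027, 0.996, -0.02], TCP at [0.255, 0.598, 0.205] pointing down, gripper open.
Joint ranges: [-3.06, 3.06], [-0.37, 2.12], [-1.25, 1.32], [0.18, 2.47], [-1.1, 4.24], [0.23, 1.98], [-2.94, 2.94]. Speed limits (rad/s): [2.57, 2.57, 3.14, 3.14, 3.14, 3.14, 3.14].

INTERFACE

Orientations are given as a unit quaternion [w, x, y, z].
In Python, from cell import bot gives the robot as it stands. The module is installed in compiled form; this text tells all that it offers.
- The arm moves only by the shell command python3 -m crank 'ROWS' [FORCE]. ROWS is JSON, a list that holds one entry, the list of rows, each a list of 5 numbers: the finger opening in m, from 0 to 0.094, then the shift along the world's x, y, z in m, then the turn about the world's z in degrees. A call has 1 to 12 rows; each row is the pose to reach, as a shift and turn from the pose commanded when the call began; what a row does not reach only later rows make up. A row lasts 1/10 s, in which the tool goes at most 50 mm and 8.59 degrees, less where a joint would pass 70% of its speed; a pose out of reach is approached as far as the arm can. A call with a gripper value outside its range is refused whole. The fingers move at their own pace and stop on an object; FORCE is the grip in N (left out, the last holds). Time passes only in rows, so rows that repeat a pose let the fingers close. It gives the time, the measured TCP pose, the force and the opening at its end, in the units of the state.
- bot.state(): the state, without advancing time (a new reading comes with each control period).
- bot.grab_frame(name): name is "side" or "top"; returns a dict with "image" (480x640x3 uint8, blue, green, red), "fx", "fy", "cx", "cy" (pixels), "pose" (4x4, takes a point from camera to world coordinates). Camera axes: x right, y down, z forward; pixel columns grow to the right and rows downward; lengths in m; the calibration is good to about 2 mm. A picture is of the moment at which its call begins. There is no depth.
- bot.hand_in(): hands the job in, once; it reports no verdict.
The state is a dict: "time_s": time; "qpos": joint angles; "joint_velocities": joint speeds; "tau": joint torques, N m; "position": TCP position; "eef_rot": TCP orientation; "wrist_force": force on the tool from outside, world axes, zero at the start; "torque": the same for the moment, N m; "grip_width": finger opening in m.
Only numpy, scipy, OpenCV 4.12 (cv2) and the standard library are available. Lean on these libraries where they do the work, as an engineer would, in place of code of your own. Each camera call takes 0.05 s, during which the arm holds its last target. There are 200 camera calls.

TASK

Pump the quick clamp's trigger until its jaw has pressed the cap fully home and firmly against its seal on the white filter cartridge, stopping as soon as the trigger turns firm (about 15 N) so that the cartridge does not crack. Then press the release lever, and with it held down slide the jaw all the way back to its rear stop and let go. Move the jaw forward only by the trigger, keep the gripper off the cap and cartridge, and leave the jar, bottle and spatula alone.

Things in the scene. Friction and masses are not known exactly. Their poses are not given: they have to be found in the camera images.
- clamp: Quick-clamp press fixed to the bench: grey base plate 420 x 110 x 15 mm with a level toothed steel bar (16 mm wide, top 45 mm above the bench) along it. Origin at bench level, 5 mm from the plate's middle. +x runs along the bar from the jaw towards the cartridge, +z is up. The black jaw head, 100 mm long, 50 mm wide, its shell's top 93 mm above the bench, slides on the bar.
- jaw (a joint): How far (m) the jaw head has slid along clamp +x from its rear stop: 0 fully back, 0.07 farthest. It rubs with about 4 N. A ratchet lets it go forward but not back (it may slip back up to 7 mm to the next tooth) unless the release lever is held down.
- trigger (a joint): Angle (rad) of the trigger, a grey paddle on the jaw head sloping up to the rear (clamp -x) at 0.5 rad. 0 at rest, 0.5 level, 0.55 at its stop. A full press drives the head forward about 7 to 14 mm; let go, it springs back for the next press. Its pad takes 3 to 5 N while the jaw runs free, 7 to 11 N while it pushes the cap, and rises at 3 N per mm once the cap is home.
- trigger_pad (a point): Centre of the top of the trigger's pad, 50 mm long and 38 mm wide, 88 mm from the trigger's pin; about 147 mm above the bench at rest and 107 mm with the trigger at 0.48 rad. It is carried forward with the jaw head. Press it straight down from above.
- trigger_pin (a point): Axis of the trigger's hinge, on the jaw head 100 mm above the bench, 105 mm behind the jaw face.
- release (a joint): Angle (rad) of the release lever, a grey flap on top of the front of the jaw head, hinged at its front end: 0 at rest (sloping up 0.25 rad towards the rear), 0.25 fully pressed (level). The jaw is free to go back once it is beyond about 0.18. It springs up by itself; pressing it takes about 4 to 8 N.
- release_pad (a point): Where to press the release lever (flap 50 x 34 mm), 35 mm from its hinge: 111 mm above the bench at rest, 102 mm fully pressed. 20 mm behind this point (clamp -x) is the front face of an upright thumb wall of the head, 44 mm wide, its top 131 mm above the bench: a fingertip holding the lever down can push back on this wall to slide the head.
- jaw_face (a point): Centre of the front face of the jaw's black rubber pad (42 mm across, 8 mm thick, gives 1 mm per 18 N), 78 mm above the bench.
- cap_face (a point): Centre of the outer face of the white cap, a disc 53 mm across and 8 mm thick whose grey barrel enters the cartridge; on the jaw's axis, 78 mm above the bench.
- cap (a joint): How far (m) the cap has gone into the cartridge: 0 at the start (10 mm gap between disc and rim), 0.010 fully home, the disc on the rim. It goes in stiffly, at about 9 N, and stays where it is left. Once home it must be pressed on its seal by the jaw with at least 15 N (12 N on the trigger pad); over 40 N of the jaw (about 20 N on the pad) cracks the cartridge.
- cartridge_rim (a point): Centre of the open rim of the white cartridge (53 mm across, 122 mm long, lying along clamp +x against a steel backstop, fixed in its cradle), 78 mm above the bench.
- sample_jar: Loose white sample jar with a red cap, 52 mm across, 65 mm tall; origin under its foot. Leave alone.
- reagent_bottle: Loose white bottle with a blue cap, 60 mm across, 140 mm tall; origin under its foot. Leave alone.
- spatula: Loose spatula, 180 mm long, lying flat on the bench. Leave alone.
- housing: The shell of the jaw head with its thumb wall and front plate (not the trigger or release lever); same origin as the head: on the bar's axis at bench level, 78 mm behind the jaw face.
- pad: The rubber pad of the jaw; origin at the centre of its rear face.
- cradle: Cradle with backstop and the cartridge, fixed on the clamp's bar; origin at bench level under the cap's outer face as it stands at the start, axes as the clamp's.

How it is judged:
By the outcome, as a careful person would: the job done as asked, in the order asked, and still so for the second after the job is handed in, with the robot touching nothing.
It also fails if it takes over 54 s, if anything falls off the work surface, if the arm or the gripper's body presses on something with over 40 N, if the wrist force passes 120 N, or if a joint passes its speed limit or range.

## Working session

There is one attempt and no reset: what is moved stays moved. The work goes in short steps, Python scripts to look and compute and a shell command to move; the robot and the scene stay as the last step left them, time stands still between calls to the robot, and variables do not carry over. Pictures are saved under pics/ and viewed, about 8 in all and at most 12, crops included, and the job is handed in when it is done.

```bash
mkdir -p pics; python3 - <<'E'
from cell import bot
import cv2,numpy as np
for n in("side","top"):
    f=bot.grab_frame(n);cv2.imwrite(f"pics/{n}0.png",f["image"])
    print(n,f["fx"],f["fy"],f["cx"],f["cy"],np.round(f["pose"],4).tolist())
s=bot.state();print({k:np.round(v,4).tolist() for k,v in s.items()})
E
```

```text
side 530.4812297678584 530.4812297678584 318.42212459655104 234.3630487933614 [[0.9385, -0.1849, 0.2917, 0.3377], [-0.345, -0.4629, 0.8165, -0.8386], [-0.0159, -0.8669, -0.4982, 0.6028], [0.0, 0.0, 0.0, 1.0]]
top 607.0015661256248 607.0015661256248 317.7175581315536 228.8721739963668 [[0.0096, -0.9874, 0.1577, 0.4348], [-0.9999, -0.0086, 0.0069, -0.0797], [-0.0055, -0.1578, -0.9875, 1.3137], [0.0, 0.0, 0.0, 1.0]]
{'time_s': 0.1, 'qpos': [-1.2328, 0.6292, 0.0384, 1.5182, -0.027, 0.9963, -0.02], 'joint_velocities': [-0.0015, -0.0012, 0.0014, -0.0028, 0.0009, 0.0003, -0.0025], 'tau': [0.0026, -55.0791, 1.1471, -18.7119, -0.0522, 0.0191, 0.0], 'position': [0.2551, 0.5972, 0.2047], 'eef_rot': [-0.0002, 0.2005, 0.9797, -0.0008], 'wrist_force': [-0.6237, 1.094, -0.2861], 'torque': [0.0175, -0.0235, 0.05], 'grip_width': 0.0939}
```

View pics/top0.png

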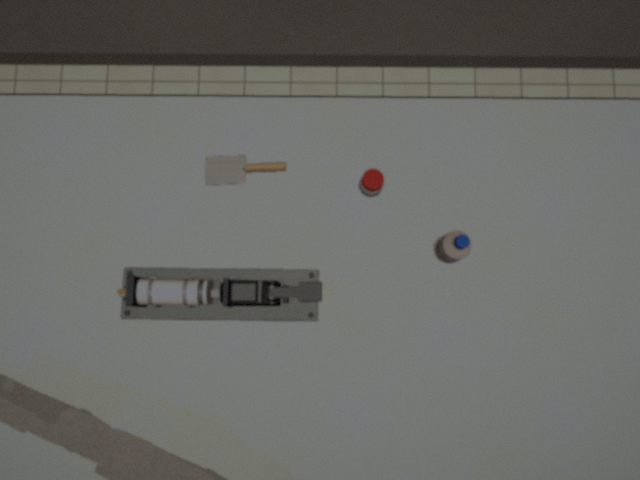

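View pics/side0.png

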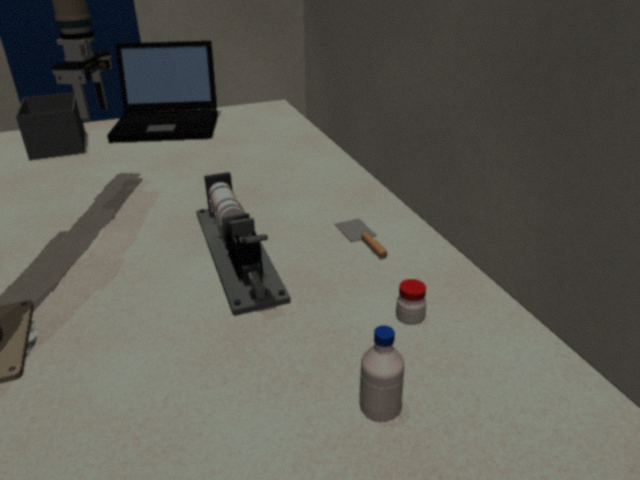

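The top view shows the clamp with its plate spanning px (123,268)-(319,320). The cartridge is on the left (world +y), and the trigger pad is on the right at about (310,291). The jar, bottle and spatula sit well clear of it. Next I'll enlarge the clamp for better measurements.

```bash
cat > h.py <<'E'
import numpy as np,cv2
from cell import bot
def ray(f,u,v,z):
    P=np.array(f["pose"]);d=P[:3,:3]@[(u-f["cx"])/f["fx"],(v-f["cy"])/f["fy"],1]
    return P[:3,3]+d*(z-P[2,3])/d[2]
def proj(f,p):
    P=np.array(f["pose"]);c=P[:3,:3].T@(np.array(p)-P[:3,3])
    return f["fx"]*c[0]/c[2]+f["cx"],f["fy"]*c[1]/c[2]+f["cy"]
def crop(f,name,u0,v0,w,h,k):
    im=f["image"][v0:v0+h,u0:u0+w]
    im=cv2.resize(im,None,fx=k,fy=k,interpolation=cv2.INTER_CUBIC)
    im=cv2.convertScaleAbs(im,alpha=1.8,beta=10);cv2.imwrite(f"pics/{name}.png",im)
E
python3 - <<'E'
from h import *
f=bot.grab_frame("top")
a=f["image"]; crop(f,"c1",115,255,215,75,3.7)
for u,v in((123,268),(319,269),(318,320),(122,320)): print(ray(f,u,v,.015).round(4))
print("pad",ray(f,310,291.5,.147).round(4))
E
```

```text
[0.5535 0.3469 0.015 ]
[ 0.5551 -0.0742  0.015 ]
[ 0.447 -0.073  0.015]
[0.443  0.3424 0.015 ]
pad [ 0.4996 -0.0579  0.147 ]
```

View pics/c1.png

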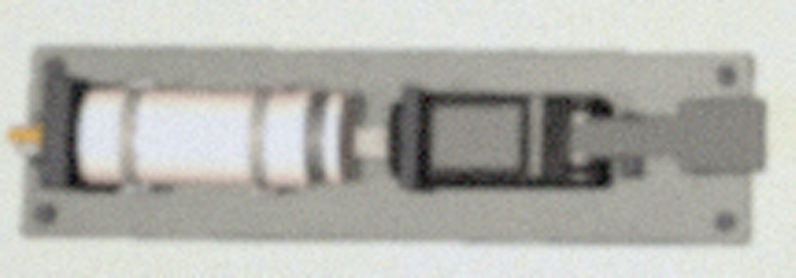

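```bash
python3 - <<'E'
from h import *
f=bot.grab_frame("top")
g=lambda n,u,v,z:print(n,ray(f,115+u/3.7-.4,255+v/3.7-.4,z).round(4))
for u,v in((35,45),(755,55),(750,243),(22,237)): g("plate",u,v,.015)
g("pad",722,135,.147);g("padrear",765,135,.155);g("padfront",680,135,.135)
g("jawface",391,138,.078);g("capface",362,138,.078)
g("flapfront",432,138,.100);g("flaprear",525,135,.114);g("wallfront",527,138,.131);g("wallrear",546,138,.131)
s=bot.state();q=s["eef_rot"];print(q, s["position"])
E
```

```text
plate [0.5562 0.3448 0.015 ]
plate [ 0.5541 -0.0734  0.015 ]
plate [ 0.4464 -0.0716  0.015 ]
plate [0.4458 0.3456 0.015 ]
pad [ 0.5004 -0.0574  0.147 ]
padrear [ 0.5001 -0.0796  0.155 ]
padfront [ 0.5008 -0.0352  0.135 ]
jawface [0.5009 0.1255 0.078 ]
capface [0.5008 0.1414 0.078 ]
flapfront [0.5    0.0998 0.1   ]
flaprear [0.5013 0.0482 0.114 ]
wallfront [0.4988 0.0453 0.131 ]
wallrear [0.4988 0.0353 0.131 ]
[-1.19305984e-04  2.00533804e-01  9.79686618e-01 -5.56101783e-04] [0.2552223  0.59737788 0.20490882]
```

The bar lies along world +y at x≈0.5005. The pad is at y≈-0.057, and the jaw-to-cap gap is about 16 mm. I'll close the fingers and move over the trigger pad, turning -67° so the fingers line up across the bar.

```bash
python3 -m crank '[[[0,0.010,-0.030,0.01,-5],[0,0.0275,-0.075,0.02,-13],[0,0.045,-0.120,0.02,-21],[0,0.0625,-0.166,0.02,-29],[0,0.080,-0.212,0.02,-37],[0,0.0975,-0.258,0.02,-45],[0,0.115,-0.305,0.02,-53],[0,0.1325,-0.352,0.02,-61],[0,0.15,-0.398,0.02,-67],[0,0.1675,-0.445,0.02,-67],[0,0.185,-0.492,0.02,-67],[0,0.2025,-0.538,0.02,-67]]]' 20
python3 -m crank '[[[0,0.018,-0.045,-0.01,0],[0,0.036,-0.09,-0.03,0],[0,0.043,-0.117,-0.05,0],[0,0.043,-0.117,-0.05,0],[0,0.043,-0.117,-0.05,0]]]'
```

```text
time_s: 1.4
position: [0.4582, 0.058, 0.2257]
eef_rot: [0.0, 0.708, 0.706, 0.0]
wrist_force: [0.7, 0.1, -0.0]
grip_width: 0.0018
time_s: 1.9
position: [0.5003, -0.0574, 0.175]
eef_rot: [-0.001, 0.709, 0.706, -0.0]
wrist_force: [-0.0, -0.1, -0.7]
grip_width: 0.0003
```

```bash
python3 -m crank '[[[0,0,0,-0.010,0],[0,0,0,-0.020,0],[0,0,0,-0.026,0],[0,0,0,-0.031,0],[0,0,0,-0.036,0],[0,0,0,-0.041,0],[0,0,0,-0.046,0]]]'
python3 -m crank '[[[0,0,0,-0.005,0],[0,0,0,-0.01,0],[0,0,0,-0.015,0],[0,0,0,-0.020,0],[0,0,0,-0.022,0],[0,0,0,-0.022,0]]]'
python3 - <<'E'
from h import *
f=bot.grab_frame("top");crop(f,"c2",115,255,215,75,3.7);f=bot.grab_frame("side");crop(f,"s2",170,140,140,180,3.3)
E
```

```text
time_s: 2.6
position: [0.5011, -0.0568, 0.1294]
eef_rot: [-0.0, 0.708, 0.706, 0.0]
wrist_force: [-0.2, 1.6, 4.2]
grip_width: 0.0005
time_s: 3.2
position: [0.5009, -0.0551, 0.1071]
eef_rot: [-0.001, 0.707, 0.707, 0.001]
wrist_force: [-0.6, 4.2, 4.9]
grip_width: 0.0002
```

View pics/c2.png

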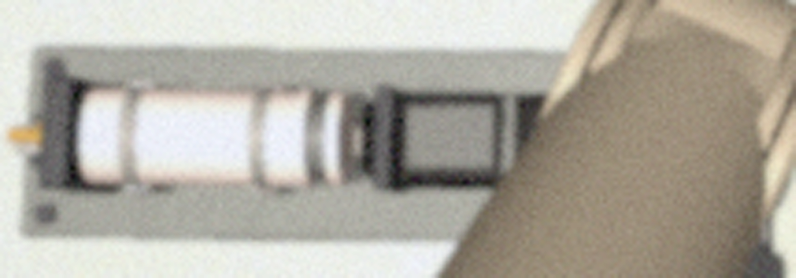

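The view shows the jaw about 14 mm further forward, with its face nearly on the cap. The free-run force was about 5 N. I'll lift, step forward with the head, and track the jaw numerically from here.

```bash
cat >> h.py <<'E'
def jaw():
    f=bot.grab_frame("top");a=cv2.imread("pics/top0.png",0);b=cv2.cvtColor(f["image"],cv2.COLOR_BGR2GRAY)
    def sh(u0,u1):
        r=cv2.matchTemplate(b[276:310,u0-30:u1+6],a[276:310,u0:u1],cv2.TM_CCOEFF_NORMED)[0]
        i=int(r.argmax());d=0
        if 0<i<len(r)-1:
            d=(r[i-1]-r[i+1])/2/(r[i-1]-2*r[i]+r[i+1])
        return 30-(i+d),r.max()
    s,c=sh(224,252);k=(ray(f,240,290,.1)-ray(f,241,290,.1))[1]
    s2,c2=sh(198,211)
    print("jaw mm",round(s*k*1e3,1),"corr",round(float(c),3),"| cap mm",round(s2*k*1.02e3,1),round(float(c2),3))
E
python3 -c "from h import *;jaw()"
python3 -m crank '[[[0,0,0.002,0.012,0],[0,0,0.006,0.026,0],[0,0,0.010,0.040,0],[0,0,0.014,0.048,0],[0,0,0.014,0.048,0]]]'
python3 -c "from h import *;jaw()"
```

```text
jaw mm 14.1 corr 0.982 | cap mm -0.1 0.991
time_s: 3.85
position: [0.5015, -0.0433, 0.1565]
eef_rot: [0.001, 0.708, 0.706, 0.001]
wrist_force: [-0.5, -0.7, -0.0]
grip_width: 0.0006
jaw mm 14.5 corr 0.944 | cap mm -0.1 0.991
```

```bash
python3 -m crank '[[[0,0,0,-0.006,0],[0,0,0,-0.011,0],[0,0,0,-0.016,0],[0,0,0,-0.021,0],[0,0,0,-0.026,0],[0,0,0,-0.026,0]]]'
python3 -c "from h import *;jaw()"
python3 -m crank '[[[0,0,0,-0.003,0],[0,0,0,-0.006,0],[0,0,0,-0.008,0],[0,0,0,-0.008,0]]]'
python3 -c "from h import *;jaw()"
```

```text
time_s: 4.5
position: [0.5007, -0.0431, 0.1287]
eef_rot: [-0.0, 0.708, 0.706, -0.0]
wrist_force: [0.2, 0.7, 2.1]
grip_width: 0.0002
jaw mm 19.5 corr 0.962 | cap mm -0.2 0.953
time_s: 4.95
position: [0.5007, -0.0424, 0.1213]
eef_rot: [-0.001, 0.708, 0.706, 0.0]
wrist_force: [0.3, 1.9, 4.7]
grip_width: 0.0001
jaw mm 22.4 corr 0.967 | cap mm -0.2 0.935
```

```bash
for i in 1; do python3 -m crank '[[[0,0,0,-0.002,0],[0,0,0,-0.004,0],[0,0,0,-0.004,0]]]'; done; python3 -m crank '[[[0,0,0,-0.002,0],[0,0,0,-0.003,0],[0,0,0,-0.003,0]]]'
python3 - <<'E'
from h import *
jaw();f=bot.grab_frame("top");crop(f,"c3",150,260,130,65,6)
E
```

```text
time_s: 5.3
position: [0.5007, -0.0418, 0.1174]
eef_rot: [-0.001, 0.708, 0.707, 0.0]
wrist_force: [-0.4, 3.9, 5.6]
grip_width: 0.0007
time_s: 5.6
position: [0.5007, -0.0412, 0.1145]
eef_rot: [-0.001, 0.707, 0.707, 0.001]
wrist_force: [-0.4, 6.6, 5.5]
grip_width: 0.0003
jaw mm 25.1 corr 0.966 | cap mm -0.0 0.948
```

View pics/c3.png

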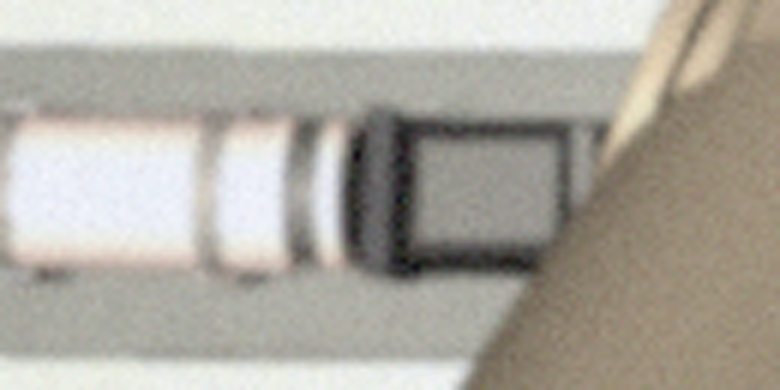

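The view shows the jaw face now just touching the cap disc (edge at px ≈347/6+150 ≈208). The 10 mm barrel gap is still open at px 285-312 of the crop, so home should come at about 35 mm of jaw travel. I'll finish this stroke and reset.

```bash
python3 -m crank '[[[0,0,0.001,-0.002,0],[0,0,0.002,-0.004,0],[0,0,0.002,-0.006,0],[0,0,0.002,-0.007,0],[0,0,0.002,-0.007,0]]]'
python3 -c "from h import *;jaw()"
python3 -m crank '[[[0,0,0.002,0.012,0],[0,0,0.004,0.026,0],[0,0,0.008,0.040,0],[0,0,0.012,0.048,0],[0,0,0.012,0.048,0]]]'
python3 -c "from h import *;jaw()"
```

```text
time_s: 6.2
position: [0.5008, -0.0396, 0.1079]
eef_rot: [-0.001, 0.708, 0.707, 0.001]
wrist_force: [-1.0, 5.7, 9.0]
grip_width: 0.0008
jaw mm 27.6 corr 0.969 | cap mm 1.6 0.915
time_s: 6.75
position: [0.5016, -0.0293, 0.1564]
eef_rot: [0.001, 0.708, 0.706, 0.001]
wrist_force: [0.7, -0.5, 0.9]
grip_width: 0.0006
jaw mm 27.8 corr 0.882 | cap mm 1.6 0.908
```

```bash
python3 -m crank '[[[0,0,0,-0.006,0],[0,0,0,-0.011,0],[0,0,0,-0.016,0],[0,0,0,-0.021,0],[0,0,0,-0.021,0]]]'
python3 -c "from h import *;jaw()"
python3 -m crank '[[[0,0,0,-0.002,0],[0,0,0,-0.004,0],[0,0,0,-0.004,0]]]'
python3 -c "from h import *;jaw()"
```

```text
time_s: 7.3
position: [0.5008, -0.0301, 0.1339]
eef_rot: [0.0, 0.708, 0.706, -0.0]
wrist_force: [-0.4, -0.5, 6.4]
grip_width: 0.0006
jaw mm 30.6 corr 0.923 | cap mm 4.3 0.775
time_s: 7.65
position: [0.5008, -0.0299, 0.1302]
eef_rot: [0.0, 0.708, 0.706, -0.0]
wrist_force: [-1.6, 0.2, 6.9]
grip_width: 0.0005
jaw mm 32.2 corr 0.935 | cap mm 5.9 0.697
```

```bash
python3 -m crank '[[[0,0,0,-0.001,0],[0,0,0,-0.002,0],[0,0,0,-0.003,0],[0,0,0,-0.003,0]]]'
python3 -c "from h import *;jaw()"
python3 -m crank '[[[0,0,0,-0.001,0],[0,0,0,-0.002,0],[0,0,0,-0.002,0]]]'
python3 -c "from h import *;jaw()"
```

```text
time_s: 8.1
position: [0.5008, -0.0296, 0.1273]
eef_rot: [-0.0, 0.708, 0.706, -0.0]
wrist_force: [-1.2, 0.0, 7.6]
grip_width: 0.0003
jaw mm 33.5 corr 0.94 | cap mm 7.4 0.62
time_s: 8.45
position: [0.5008, -0.0294, 0.1253]
eef_rot: [-0.0, 0.708, 0.706, 0.0]
wrist_force: [-1.5, 1.4, 7.8]
grip_width: 0.001
jaw mm 34.3 corr 0.94 | cap mm 8.4 0.607
```

```bash
python3 -m crank '[[[0,0,0,-0.001,0],[0,0,0,-0.002,0],[0,0,0,-0.002,0]]]'
python3 -c "from h import *;jaw()"
python3 -m crank '[[[0,0,0,-0.001,0],[0,0,0,-0.001,0]]]'
```

```text
time_s: 8.8
position: [0.5008, -0.0291, 0.1233]
eef_rot: [-0.0, 0.708, 0.706, 0.0]
wrist_force: [-1.4, 0.5, 7.4]
grip_width: 0.0006
jaw mm 35.0 corr 0.938 | cap mm 9.6 0.581
time_s: 9.05
position: [0.5008, -0.029, 0.1223]
eef_rot: [-0.0, 0.708, 0.706, 0.0]
wrist_force: [-0.7, 2.0, 8.6]
grip_width: 0.0001
```

```bash
python3 -m crank '[[[0,0,0,-0.001,0],[0,0,0,-0.001,0]]]'
python3 -m crank '[[[0,0,0,-0.001,0],[0,0,0,-0.001,0]]]'
```

```text
time_s: 9.25
position: [0.5009, -0.0289, 0.1213]
eef_rot: [-0.0, 0.708, 0.706, 0.0]
wrist_force: [-1.3, 0.4, 8.3]
grip_width: 0.0003
time_s: 9.45
position: [0.5008, -0.0289, 0.1205]
eef_rot: [-0.0, 0.708, 0.706, 0.0]
wrist_force: [-2.4, 2.0, 10.0]
grip_width: 0.0004
```

```bash
python3 -m crank '[[[0,0,0,-0.001,0],[0,0,0,-0.001,0]]]'
python3 -c "from h import *;jaw();print([bot.state()['wrist_force'].round(1) if hasattr(bot.state()['wrist_force'],'round') else bot.state()['wrist_force']])"
```

```text
time_s: 9.65
position: [0.5009, -0.0289, 0.1196]
eef_rot: [-0.0, 0.708, 0.706, 0.0]
wrist_force: [-1.6, 1.7, 10.9]
grip_width: 0.0006
jaw mm 36.1 corr 0.945 | cap mm 10.6 0.588
[array([-1.5,  1.5, 10.8])]
```

```bash
python3 -m crank '[[[0,0,0,-0.001,0],[0,0,0,-0.001,0]]]'
```

```text
time_s: 9.9
position: [0.5009, -0.0289, 0.1187]
eef_rot: [-0.0, 0.708, 0.706, 0.0]
wrist_force: [-1.8, 2.2, 13.0]
grip_width: 0.0005
```

```bash
python3 -m crank '[[[0,0,0,-0.001,0],[0,0,0,-0.001,0]]]'
python3 - <<'E'
from h import *
jaw();print(bot.state()["wrist_force"]);f=bot.grab_frame("top");crop(f,"c4",150,260,130,65,6)
E
```

```text
time_s: 10.1
position: [0.5009, -0.0289, 0.1179]
eef_rot: [-0.0, 0.708, 0.706, 0.0]
wrist_force: [-2.2, 2.7, 14.6]
grip_width: 0.0002
jaw mm 36.4 corr 0.949 | cap mm 10.6 0.583
[-2.6435444   1.21598909 13.98737741]
```

View pics/c4.png

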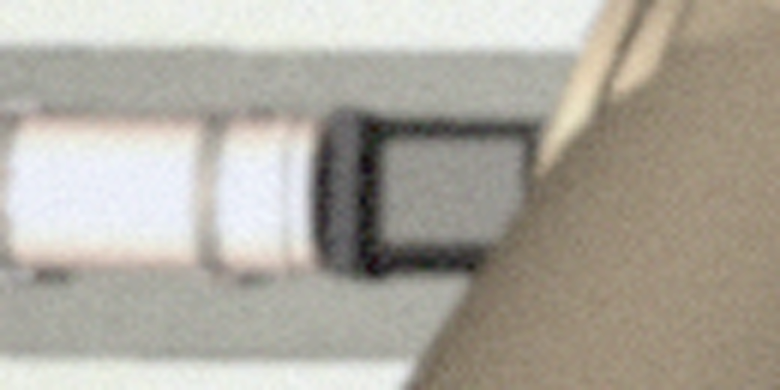

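The view shows the barrel gap gone, with the cap disc on the rim (thin line at crop px ≈290). The pad reads about 14.5 N and the force is rising with almost no jaw motion, so the cap is home and firm. I'll lift off and go above the release flap.

```bash
python3 -m crank '[[[0,0,0,0.015,0],[0,0,0,0.035,0],[0,0,0.01,0.055,0],[0,0,0.055,0.055,0],[0,0,0.1,0.055,0],[0,0,0.13,0.055,0],[0,0,0.13,0.055,0],[0,0,0.13,0.055,0]]]'
python3 - <<'E'
from h import *
jaw();f=bot.grab_frame("top");crop(f,"c5",150,240,150,90,5);f=bot.grab_frame("side");crop(f,"s5",180,160,130,150,4)
E
```

```text
time_s: 11.0
position: [0.5002, 0.1007, 0.1716]
eef_rot: [-0.0, 0.707, 0.707, -0.001]
wrist_force: [-0.6, -0.4, 0.2]
grip_width: 0.0004
jaw mm -10.6 corr 0.596 | cap mm 15.1 0.676
```

View pics/s5.png

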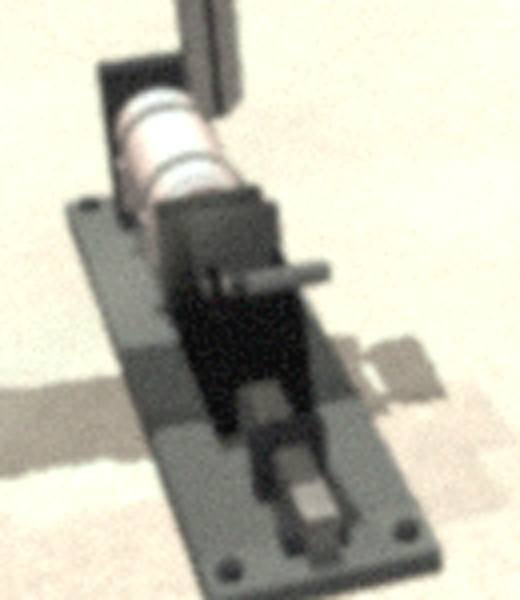

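The crop shows the finger tip near crop px (215,110) and the cap on the rim. The trigger's appearance is ambiguous, so I'll project known points to check.

```bash
python3 - <<'E'
from h import *
f=bot.grab_frame("side")
for n,p in dict(tcp=bot.state()["position"],pad=(.5005,-.0575+.0363,.147),pad_start=(.5005,-.0575,.147),wall_top=(.5,.046+.036,.131),release=(.5,.102,.111),plate_end=(.5,-.0725,.015)).items():
    u,v=proj(f,p);print(n,round((u-180)*4),round((v-160)*4))
E
```

```text
tcp 216 110
pad 279 268
pad_start 299 306
wall_top 230 201
release 225 219
plate_end 328 572
```

View pics/c5.png

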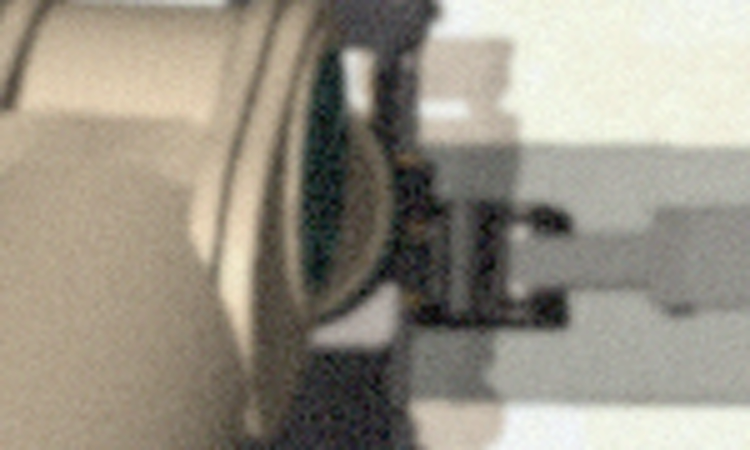

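All of this is consistent: the side bar is the trigger pad seen edge-on. The wall shifted 35.5 mm, so its front is at y≈0.081, and the TCP is right over the release pad. Pressing the lever now.

```bash
python3 -m crank '[[[0,0,0,-0.02,0],[0,0,0,-0.045,0],[0,0,0,-0.056,0],[0,0,0,-0.060,0],[0,0,0,-0.063,0],[0,0,0,-0.066,0],[0,0,0,-0.068,0],[0,0,0,-0.068,0]]]'
python3 -m crank '[[[0,0,0,-0.001,0],[0,0,0,-0.0015,0],[0,0,0,-0.0015,0]]]'
```

```text
time_s: 12.0
position: [0.5012, 0.0995, 0.1053]
eef_rot: [0.001, 0.708, 0.706, 0.0]
wrist_force: [-3.1, -3.6, 6.2]
grip_width: 0.0006
time_s: 12.3
position: [0.5012, 0.0994, 0.104]
eef_rot: [0.001, 0.708, 0.706, 0.0]
wrist_force: [-2.6, -3.7, 5.9]
grip_width: 0.0006
```

```bash
python3 -m crank '[[[0,0,0,-0.001,0],[0,0,0,-0.002,0],[0,0,0,-0.002,0]]]'
python3 -m crank '[[[0,0,-0.004,0,0],[0,0,-0.008,0,0],[0,0,-0.012,0,0],[0,0,-0.016,0,0],[0,0,-0.020,0,0],[0,0,-0.020,0,0]]]'
```

```text
time_s: 12.6
position: [0.5012, 0.0992, 0.1022]
eef_rot: [0.001, 0.708, 0.706, 0.0]
wrist_force: [-2.2, -4.2, 8.3]
grip_width: 0.0004
time_s: 13.2
position: [0.5012, 0.0825, 0.1022]
eef_rot: [-0.001, 0.708, 0.706, 0.001]
wrist_force: [-2.4, 1.6, 6.4]
grip_width: 0.0006
```

```bash
python3 -m crank '[[[0,0,-0.004,0,0],[0,0,-0.008,0,0],[0,0,-0.012,0,0],[0,0,-0.016,0,0],[0,0,-0.020,0,0],[0,0,-0.020,0,0]]]'
python3 - <<'E'
from h import *
f=bot.grab_frame("side");crop(f,"s6",180,160,130,150,4)
E
python3 -m crank '[[[0,0,-0.001,0,0]]]'
```

```text
time_s: 13.8
position: [0.5011, 0.0624, 0.1022]
eef_rot: [-0.001, 0.708, 0.706, 0.001]
wrist_force: [-2.5, 2.9, 6.2]
grip_width: 0.0005
time_s: 13.95
position: [0.5011, 0.0621, 0.1022]
eef_rot: [-0.001, 0.708, 0.707, 0.001]
wrist_force: [-3.5, 4.3, 7.9]
grip_width: 0.0006
```

View pics/s6.png

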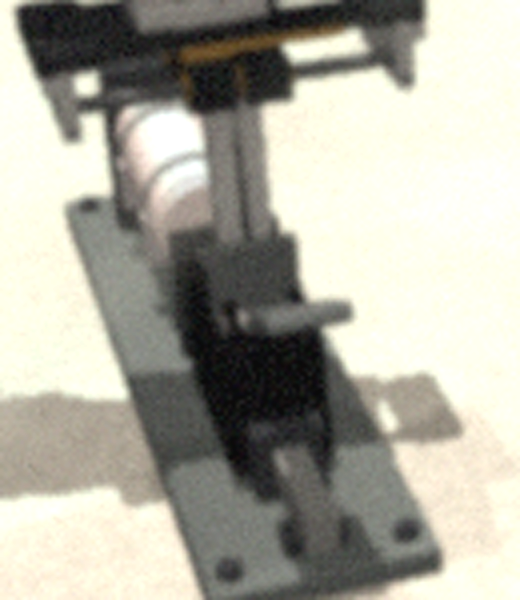

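The head is following the finger: the trigger pad bar has come from crop (280,270) back to (300,315), and the jaw has left the cap. I'll keep sliding until the rear stop resists.

```bash
for i in 1; do python3 -m crank '[[[0,0,-0.003,0,0],[0,0,-0.006,0,0],[0,0,-0.009,0,0],[0,0,-0.010,0,0]]]'; done
python3 -m crank '[[[0,0,-0.003,0,0],[0,0,-0.005,0,0],[0,0,-0.005,0,0]]]'
```

```text
time_s: 14.35
position: [0.5023, 0.0522, 0.1023]
eef_rot: [-0.0, 0.708, 0.707, 0.002]
wrist_force: [-1.0, 5.1, 5.6]
grip_width: 0.0007
time_s: 14.65
position: [0.5024, 0.0506, 0.1024]
eef_rot: [-0.002, 0.707, 0.707, 0.004]
wrist_force: [0.2, 11.2, 5.1]
grip_width: 0.0006
```

```bash
python3 -m crank '[[[0,0,-0.002,0,0],[0,0,-0.003,0,0],[0,0,-0.003,0,0]]]'
python3 -m crank '[[[0,0,-0.002,-0.0005,0],[0,0,-0.002,-0.0005,0]]]'
python3 -c "
from h import *
jaw()"
```

```text
time_s: 14.95
position: [0.5023, 0.0506, 0.1024]
eef_rot: [-0.003, 0.706, 0.708, 0.005]
wrist_force: [-0.9, 17.7, 5.9]
grip_width: 0.0003
time_s: 15.15
position: [0.5023, 0.0506, 0.1023]
eef_rot: [-0.004, 0.706, 0.709, 0.005]
wrist_force: [-2.3, 20.9, 10.6]
grip_width: 0.0002
jaw mm 59.9 corr 0.18 | cap mm 50.6 0.26
```

The rear stop is firm: no movement at 21 N. I'll ease most of the push, lift straight up while still lightly against the wall so the jaw isn't dragged forward, then retreat.

```bash
python3 -m crank '[[[0,0,0.003,0,0],[0,0,0.006,0,0],[0,0,0.006,0.004,0],[0,0,0.006,0.012,0],[0,0,0.006,0.024,0],[0,0,0.006,0.05,0],[0,0,0.006,0.09,0],[0,-0.02,0.03,0.12,0],[0,-0.04,0.07,0.12,0],[0,-0.04,0.12,0.12,0],[0,-0.06,0.17,0.12,0],[0,-0.06,0.22,0.12,0]]]'
python3 -m crank '[[[0,-0.02,0.045,0,0],[0,-0.04,0.09,0,0],[0,-0.06,0.13,0,0],[0,-0.06,0.13,0,0],[0,-0.06,0.13,0,0]]]'
python3 - <<'E'
from h import *
jaw();f=bot.grab_frame("top");crop(f,"c7",115,255,215,75,3.7)
a=cv2.imread("pics/top0.png",0)
E
```

```text
time_s: 16.4
position: [0.4393, 0.2582, 0.2215]
eef_rot: [-0.001, 0.708, 0.706, 0.001]
wrist_force: [1.5, -0.2, -0.2]
grip_width: 0.0007
time_s: 16.9
position: [0.3805, 0.3873, 0.2208]
eef_rot: [0.0, 0.707, 0.707, 0.001]
wrist_force: [1.0, -1.1, -0.2]
grip_width: 0.0004
jaw mm -4.3 corr 0.983 | cap mm 10.6 0.559
```

View pics/c7.png

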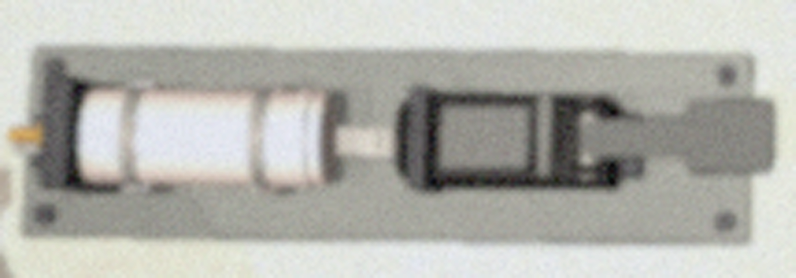

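The view shows the cap disc seated on the rim, and the jaw 4.3 mm behind where it started, which matches the stop contact. The lever and trigger are up and the robot is clear. Handing in.

```bash
python3 -c "
from cell import bot
print(bot.hand_in(), bot.state()['time_s'])"
```

```text
the job is handed in; nothing more can be done
the job is handed in; nothing more can be done
```

The job is done and handed in; the last move ended at about 17 s of the 54 s allowed.

**Pressing the cap:** Three trigger presses moved the jaw about 36 mm. I stopped the third when the pad read about 14.5 N and the jaw had almost stopped moving. In the pictures the gap between the cap disc and the rim is closed, and the cap has moved about 10.6 mm by image tracking, against a nominal 10 mm.

**Returning the jaw:** I held the release lever fully down (tip at 102 mm) and slid the head back against the thumb wall. It stopped hard and did not move at 21 N. Then I lifted straight off and moved the arm clear.

**Last checks:** The final top view shows the cap still on the rim, the trigger and lever sprung up, and the robot touching nothing. The jaw is 4.3 mm behind where it started, which agrees with the finger position at the stop to about 1–2 mm.

**Disagreements and limits:**
- My first estimate of the jaw-to-cap gap was 16 mm, but contact came at about 25 mm. I corrected this from the images during the second press.
- My cap tracking matched poorly by the end (correlation about 0.56), so seating rests on the pictures and the trigger force.
- The rear stop is inferred from the firm resistance; no camera reading confirms it independently.

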